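# Open the low filter holder by its bayonet cover

## Robot

A 6-joint arm with a two-finger parallel gripper is mounted at the origin on a cart in front of the work surface, level with it; the furniture and walls round the work are solid. World frame = base frame: x ahead of the robot, y to its left, z up, the work surface at z = 0. Lengths are in m, angles in rad, forces in N, time in s.
With the tool pointing down it reaches from about 0.35 to 0.975 m from the base axis. Payload 17.4 kg.
Tool frame: the origin (TCP) lies on the centre line of the jaws, within the pads' length; the fingertips stand 17 mm ahead of it and the grasp point (between the pads) lies 2 mm behind it; z points along the fingers, y is the line along which they close (so a half turn about z gives the same grasp; the last joint's range is limited). The gripper opens to 85 mm and grips with 20 to 120 N. Pads are 22 mm wide; open, the fingers measure 114 mm over their backs; the gripper's body (76 mm by 85 mm) begins 54 mm behind the grasp point. The pads swing forward as they close: fully open they stand 13 mm farther back than shut.
Start: joints at [1.273, 0.116, 1.442, -0, 1.584, -0.038], TCP at [0.173, 0.652, 0.248] pointing down, gripper open.
Joint ranges: [-2.83, 2.83], [-0.83, 2.19], [0.07, 2.5], [-1.14, 4.28], [0.01, 3], [-2.97, 2.97]. Speed limits (rad/s): [1.89, 1.89, 2.22, 3.14, 3.14, 3.14].

## Interface

Orientations are given as a unit quaternion [x, y, z, w].
In Python, from bench import observe, grab_frame, sign_off, look_for gives the robot as it stands. The module is installed in compiled form; this text tells all that it offers.
- The arm moves only by the shell command python3 -m inch 'ROWS'. ROWS is a JSON object of lists of equal length, an entry for each row: "slide": the shift along the tool's x, y, z in mm, a list of three; "spin": the turn about the tool's z in degrees; "jaw": the closure in counts, from 0 (fully open) to 255 (shut). A call has 1 to 20 rows; each row is the pose to reach, as a shift and turn from the pose commanded when the call began, along the tool's axes at that moment; what a row does not reach only later rows make up. A row lasts 1/12 s, in which the tool goes at most 41.7 mm and 7.16 degrees, less where a joint would pass 70% of its speed; a pose out of reach is approached as far as the arm can. A call with a gripper value outside its range is refused whole. The fingers move at their own pace and stop on an object; the grip force is fixed at half the most. Time passes only in rows, so rows that repeat a pose let the fingers close. It gives the time, the measured TCP pose, the force, the opening and the grip force at its end, in the units of the state.
- observe(): the state, without advancing time (a new reading comes with each control period).
- grab_frame(name): name is "scene" or "top" or "wrist"; returns a dict with "img" (384x512x3 uint8, red, green, blue), "camera_matrix" (3x3 intrinsics, pixels), "rvec" (rotation vector, rad) and "tvec" (3), from world to camera coordinates, as OpenCV has them. Camera axes: x right, y down, z forward; pixel columns grow to the right and rows downward; lengths in m; the calibration is good to about 2 mm. A picture is of the moment at which its call begins. There is no depth.
- sign_off(): hands the job in; it is judged then, once.
Trained networks look in the newest picture that a camera, given by its name, has taken for a name from the list of things; names that differ only in an ending like _2 or _b are one class to them, and where a whole thing is asked for, a point or a joint stands for the part that bears it (a point fixed in the world has none). Each returns a list of dicts, best first, with "p" (0 to 1); they miss things now and then, are a little off and sometimes report something else, mostly with a low value. They report only what shows in the picture. A call takes as long as a camera call. They do not tell look-alikes from the thing itself.
- look_for(camera, label): "centre" ([column, row] in pixels, amid what is visible of it).
The state is a dict: "time_s": time; "joint_pos": joint angles; "qd": joint speeds; "effort": joint torques, N m; "ee_pos": TCP position; "orientation": TCP orientation; "ft_force": force on the tool from outside, world axes, zero at the start; "moment": the same for the moment, N m; "gripper_width": finger opening in m; "gripper_force": force on a finger pad.
Only numpy, scipy, OpenCV 4.12 (cv2) and the standard library are available. Lean on these libraries where they do the work, as an engineer would, in place of code of your own. Each camera call takes 0.05 s, during which the arm holds its last target. There are 200 camera calls.

## Task

The filter in the lower of the two metal filter holders is to be changed: press its cover down against the spring, twist it a quarter turn anticlockwise (seen from above) until it is free of its lugs, and lift it off. Set the cover down, without dropping it, flat and with its grip bar upward in the middle of the teal tub lid that lies on the bench, and let go. Leave the tall holder's cover as it is.

Things in the scene. Friction and masses are not known exactly. Their poses are not given: they have to be found in the camera images.
- holder: LOW filter holder, fixed, aluminium, 100 mm across (base 114, hose barbs 138), 60 mm high. Origin on its axis at bench level, z up, x along the cover's bar when locked. Two rim lugs hold the cover's ears; 6 mm teeth block any turn until it is pressed down 6 mm (do 8; limit 10; 5 to 9 N). Turns only anticlockwise (+z): free 65 to 105 degrees from locked, then it rises 6 mm and lifts straight out.
- cover_grip (a point): On the LOW holder's cover (loose, grey, 0.25 kg), on its axis, 10 mm below the top of its grip bar: 50 mm long (this x), 14 wide (y), 30 high (z up). The bar stands on a round boss 66 mm across, its flat top 20 mm below this point; the flat underside, with two ears reaching 41 mm out along x, is 42 mm below. Locked: this point is 90 mm above the bench, the boss top 10 mm above the rim.
- tall_bar_end (a point): On the grip bar of the TALL holder's cover, 22 mm from the cover's axis, which lies at -22 mm along this point's x (x along the bar, z up), and 10 mm below the bar's top. That holder looks the same as the low one but is 110 mm high, its bar's top at 150 mm. Leave its cover alone.
- tray: Teal snap lid of a food tub, lying on the bench as a parts tray, fixed, 104 mm (its x) by 150 mm (its y), rounded corners. Origin: centre of its underside, at bench level, z up. Things set on it rest 10 mm above the bench.
Mind the look-alikes: they are no part of the job. Leave any green look-alike of the holder alone. Leave any yellow look-alike of the part that bears cover_grip alone.

How it is judged:
On the way, in this order (a step that is already met when the one before it is completed fails the run):
1. the cover is pressed down against its spring at least 4 mm, still in its locked direction (within 20 degrees) (z of cover_grip in the frame of holder below 0.086 m and angle between the x axis of cover_grip and the x axis of holder, either way round below 0.35 rad and horizontal distance between cover_grip and holder below 0.012 m), for 0.05 s.
2. the cover is turned at least 57 degrees while it still sits in the holder (angle between the x axis of cover_grip and the x axis of holder, either way round above 1 rad and z of cover_grip in the frame of holder below 0.108 m and horizontal distance between cover_grip and holder below 0.012 m), for 0.05 s.
3. the cover is brought over the middle of the tub lid, to within 15 mm of resting on it, still held in the fingers (horizontal distance between cover_grip and tray below 0.03 m and z of cover_grip in the frame of tray below 0.067 m and contact force between the fingers and cover above 1 N), for 0.05 s.
At the end, for the whole second after the job is handed in: The low holder's cover lies flat on the tub lid with its grip bar upward (within 10 degrees), its axis within 30 mm of the lid's centre, released and at rest (horizontal distance between cover_grip and tray below 0.03 m and z of cover_grip in the frame of tray between 0.047 and 0.057 m and angle between cover_grip's own z axis and vertical below 0.17 rad and linear speed of cover below 0.02 m/s); the robot touches nothing.
It fails at once if the tall holder's cover is pressed, turned or lifted (its bar end moves more than 12 mm, or is pressed more than 5 mm down) (distance of tall_bar_end from where it was at the start of the episode above 0.012 m or height (world z) of tall_bar_end below 0.135 m).
It also fails if it takes over 51 s, if anything falls off the work surface, if the arm or the gripper's body presses on something with over 40 N, if the wrist force passes 120 N, or if a joint passes its speed limit or range.

## Working session

There is one attempt and no reset: what is moved stays moved. The work goes in short steps, Python scripts to look and compute and a shell command to move; the robot and the scene stay as the last step left them, time stands still between calls to the robot, and variables do not carry over. Pictures are saved under pics/ and viewed, at most 10 in all, crops included, and the job is handed in when it is done.

```bash
mkdir -p pics
cat > h.py <<'E'
import numpy as np,cv2
from bench import observe,grab_frame,look_for
from scipy.spatial.transform import Rotation as R
def ray(f,uv):
    K=np.array(f["camera_matrix"]);Rm=cv2.Rodrigues(np.array(f["rvec"],float))[0];t=np.array(f["tvec"],float).ravel()
    d=Rm.T@np.linalg.inv(K)@np.array([uv[0],uv[1],1.]);return -Rm.T@t,d
def atz(f,uv,z):
    c,d=ray(f,uv);return (c+d*(z-c[2])/d[2]).round(4)
def proj(f,p):
    return cv2.projectPoints(np.array(p,float).reshape(-1,3),np.array(f["rvec"],float),np.array(f["tvec"],float),np.array(f["camera_matrix"],float),None)[0].reshape(-1,2).round(1)
def save(f,n): cv2.imwrite("pics/"+n,cv2.cvtColor(f["img"],cv2.COLOR_RGB2BGR))
E
python3 - <<'E'
from h import *
fs=[]
for c in ["scene","top"]:
    f=grab_frame(c);fs.append(f["img"])
    print(c,"cam",ray(f,(256,192))[0].round(3))
    for l,z in [("holder",.06),("cover_grip",.09),("tall_bar_end",.14),("tray",.01)]:
        for d in look_for(c,l)[:4]:
            print(l,d["p"],d["centre"],atz(f,d["centre"],z))
    save(f,c+".png")
print(observe()["ee_pos"],observe()["orientation"])
E
```

```text
scene cam [0.272 0.656 0.866]
holder 0.93 [125.4, 285.7] [0.7149 0.4638 0.06  ]
holder 0.7 [214.9, 270.7] [0.5465 0.3225 0.06  ]
cover_grip 0.94 [235.0, 333.5] [0.4173 0.44   0.09  ]
cover_grip 0.9 [214.2, 255.1] [0.5613 0.2993 0.09  ]
tall_bar_end 0.65 [321.0, 129.9] [ 0.4931 -0.2319  0.14  ]
tray 0.77 [262.6, 194.1] [5.773e-01 1.000e-04 1.000e-02]
top cam [0.307 0.065 1.467]
holder 0.64 [199.0, 213.1] [0.5541 0.2572 0.06  ]
holder 0.62 [147.2, 160.0] [0.7229 0.434  0.06  ]
cover_grip 0.64 [149.9, 254.5] [0.4175 0.3943 0.09  ]
cover_grip 0.61 [190.5, 202.2] [0.5823 0.2813 0.09  ]
tall_bar_end 0.97 [365.0, 233.3] [ 0.4942 -0.2452  0.14  ]
tray 0.56 [285.3, 214.1] [ 0.5679 -0.0172  0.01  ]
[0.1734221  0.6523407  0.24829874] [ 1.29547521e-01  9.91573214e-01 -1.25399643e-05 -2.02965522e-06]
```

View pics/scene.png

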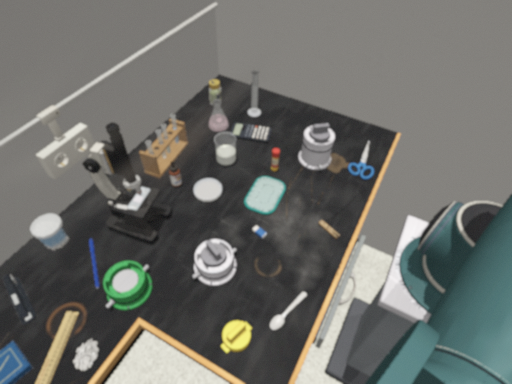

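View pics/top.png

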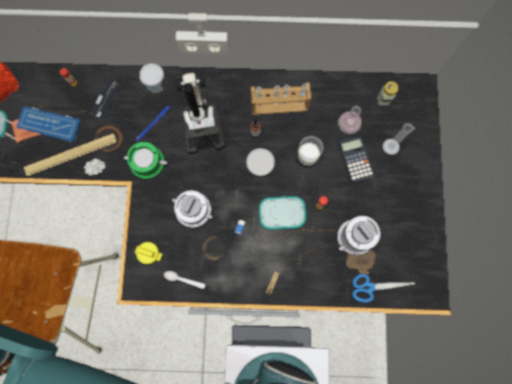

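Scene: two metal holders stand at scene (214,262) / top (192,208) and scene (317,145) / top (360,235). The second shows a longer side wall, so it is the tall one. The green holder at (127,285) / (145,160) and the yellow cover at (236,335) / (148,253) are look-alikes. The teal lid is at (265,195) / (283,213). I'll triangulate heights and confirm the low holder in an enlarged crop.

Run:
```python
from h import *
F={c:grab_frame(c) for c in ["scene","top"]}
a,b=F["scene"],F["top"]
def tri(u,v):
    c1,d1=ray(a,u);c2,d2=ray(b,v)
    s=np.linalg.lstsq(np.c_[d1,-d2],c2-c1,rcond=None)[0]
    p,q=c1+s[0]*d1,c2+s[1]*d2
    return ((p+q)/2).round(3),np.linalg.norm(p-q).round(4)
print(tri((214.2,255.1),(190.5,202.2)),tri((321,129.9),(365,233.3)),tri((262.6,194.1),(285.3,214.1)))
x=cv2.resize(a["img"][220:300,170:260],None,fx=4.4,fy=4.4,interpolation=cv2.INTER_CUBIC)
y=cv2.resize(b["img"][168:248,150:240],None,fx=4.4,fy=4.4,interpolation=cv2.INTER_CUBIC)
save({"img":np.hstack([x,y])},"crop.png")
# tray outline
for n,f in F.items():
    h=cv2.cvtColor(f["img"],cv2.COLOR_RGB2HSV);m=cv2.inRange(h,(75,30,90),(100,255,255))
    k,l,s,ce=cv2.connectedComponentsWithStats(m)
    for i in range(1,k):
        if s[i,4]>300 and 240<ce[i,0]<310:
            pts=np.argwhere(l==i)[:,::-1].astype(float)
            w=np.array([atz(f,p,.01)[:2] for p in pts]).astype(np.float32)
            print(n,s[i],cv2.minAreaRect(w))
```

```text
(array([0.582, 0.285, 0.055]), np.float64(0.015)) (array([ 0.497, -0.248,  0.127]), np.float64(0.0011)) (array([ 0.578, -0.017, -0.011]), np.float64(0.0131))
scene [243 175  43  40 438] ((0.5716934204101562, -0.0049027130007743835), (0.10957056283950806, 0.15724235773086548), 4.906003952026367)
top [258 196  49  34 543] ((0.5732484459877014, -0.006387077271938324), (0.1093154326081276, 0.15656977891921997), 1.7489756345748901)
top [235 353  81  31 728] ((0.09432120621204376, 0.007677696645259857), (0.08289710432291031, 0.2425834685564041), 3.7640342712402344)
```

View pics/crop.png

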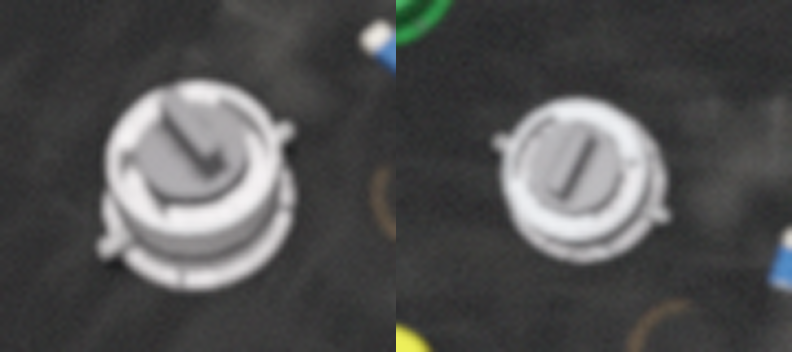

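The crop shows a short-walled metal holder with a grey cover and its bar, at top ≈(191,206). This is the low holder: its triangulated height is lower than the other's (127 mm). Its bar ends are at top ≈(193.6,200.5) and (188,211.6).

```bash
cat >> h.py <<'E'
def rel(p):
    o=observe();q=R.from_quat(o["orientation"]).as_matrix();return (q.T@(np.array(p)-o["ee_pos"])*1000).round(1)
E
python3 - <<'E'
from h import *
f=grab_frame("top")
print(atz(f,(190.7,206.2),.06))
a,b=atz(f,(193.6,200.5),.1),atz(f,(188,211.6),.1)
print(a,b,(a+b)/2,np.degrees(np.arctan2(*(a-b)[1::-1])))
s=grab_frame("scene")
# rim centre scene crop (192,160)/4.4
print(atz(s,(170+192/4.4,220+160/4.4),.06))
c=(atz(f,(190.7,206.2),.06));c[2]=.215
print(rel(c))
E
```

```text
[0.5754 0.2846 0.06  ]
[0.5859 0.2705 0.1   ] [0.5507 0.2856 0.1   ] [0.5683  0.27805 0.1    ] -23.218232535337776
[0.5717 0.2894 0.06  ]
[-483.  -252.2   33.3]
```

```bash
python3 -m inch '{"slide":[[-480,-253,10],[-480,-253,10],[-480,-253,10],[-480,-253,10],[-480,-253,10],[-480,-253,10],[-480,-253,10],[-480,-253,10],[-480,-253,10],[-480,-253,10],[-480,-253,10],[-480,-253,10],[-480,-253,10],[-480,-253,10],[-480,-253,10],[-480,-253,10],[-480,-253,10],[-480,-253,10]],"spin":[8,8,8,8,8,8,8,8,8,8,8,8,8,8,8,8,8,8],"jaw":[0,0,0,0,0,0,0,0,0,0,0,0,0,0,0,0,0,0]}'
python3 - <<'E'
from h import *
f=grab_frame("wrist");o=observe()
print(o["ee_pos"],o["orientation"],o["joint_pos"],o["time_s"])
for l,z in [("holder",.06),("cover_grip",.09)]:
    for d in look_for("wrist",l)[:2]: print(l,d["p"],d["centre"],atz(f,d["centre"],z))
save(f,"w1.png")
E
```

```text
time_s: 2.2
ee_pos: [0.5715, 0.2855, 0.2385]
orientation: [0.198, 0.98, 0.0, 0.0]
ft_force: [-0.6, 0.4, 0.3]
gripper_width: 0.0852
gripper_force: 0.0
[0.57160436 0.28548309 0.23856439] [1.97648893e-01 9.80272862e-01 1.25368335e-04 1.26370713e-04] [ 4.23255755e-01  4.04694921e-02  1.53719640e+00  5.64406411e-05
  1.56357525e+00 -7.49623128e-01] 2.25
holder 0.93 [252.0, 144.1] [0.5414 0.2974 0.06  ]
holder 0.89 [426.7, 231.0] [0.7053 0.4386 0.06  ]
cover_grip 0.92 [318.6, 9.7] [0.4589 0.3904 0.09  ]
cover_grip 0.8 [253.8, 174.3] [0.5641 0.2897 0.09  ]
```

View pics/w1.png

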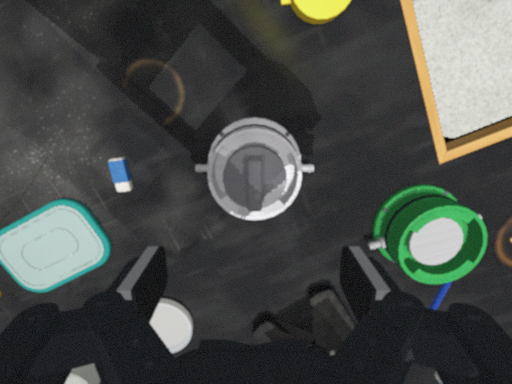

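Wrist view: the low holder is at (254,172), its barbs horizontal at (200,168) and (312,168), and its bar near vertical from about (254,157) to (256,208). I'll measure it closer with one enlarged crop.

Run:
```python
from h import *
f=grab_frame("wrist")
g=f["img"][110:230,190:320];g=cv2.resize(g,None,fx=4.5,fy=4.5,interpolation=cv2.INTER_CUBIC)
save({"img":cv2.convertScaleAbs(g,alpha=1.2)},"w1c.png")
for uv,z in [((254,172.5),.06),((254,157),.1),((256,208),.1)]: print(uv,z,atz(f,uv,z))
for a in (-23,-20,-26):
  for c in ([.572,.287],[.575,.285]):
    d=.025*np.array([np.cos(np.radians(a)),np.sin(np.radians(a))])
    print(a,c,proj(f,[[*(c+d),.1],[*(c-d),.1],[*c,.06]]).tolist())
```

```text
(254, 172.5) 0.06 [0.5697 0.2875 0.06  ]
(254, 157) 0.1 [0.5475 0.2967 0.1   ]
(256, 208) 0.1 [0.5929 0.2797 0.1   ]
-23 [0.572, 0.287] [[254.5, 210.9], [254.7, 158.5], [254.4, 174.7]]
-23 [0.575, 0.285] [[253.8, 214.4], [253.9, 162.4], [253.7, 178.0]]
-20 [0.572, 0.287] [[255.9, 210.9], [253.2, 158.5], [254.4, 174.7]]
-20 [0.575, 0.285] [[255.1, 214.4], [252.5, 162.4], [253.7, 178.0]]
-26 [0.572, 0.287] [[253.1, 210.9], [256.2, 158.5], [254.4, 174.7]]
-26 [0.575, 0.285] [[252.4, 214.4], [255.4, 162.4], [253.7, 178.0]]
```

View pics/w1c.png

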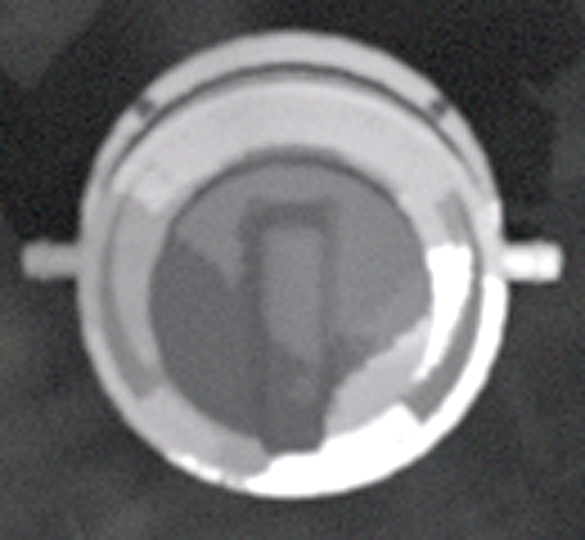

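```bash
python3 -m inch '{"slide":[[2,2,40],[2,2,80],[2,2,120],[2,2,145],[2,2,145],[2,2,145],[2,2,145],[2,2,145],[2,2,145],[2,2,145],[2,2,145],[2,2,145],[2,2,145],[2,2,145],[2,2,145],[2,2,145]],"spin":[0,0,0,0,0,0,0,0,0,0,0,0,0,0,0,0],"jaw":[0,0,0,0,0,0,255,255,255,255,255,255,255,255,255,255]}'
```

```text
time_s: 3.73
ee_pos: [0.5714, 0.2872, 0.0936]
orientation: [0.198, 0.98, 0.0, 0.0]
ft_force: [-0.6, -1.5, 5.0]
gripper_width: 0.0128
gripper_force: 61.0
```

```bash
python3 -m inch '{"slide":[[0,0,3],[0,0,6],[0,0,8],[0,0,8],[0,0,8]],"spin":[0,0,0,0,0],"jaw":[255,255,255,255,255]}'
```

```text
time_s: 4.15
ee_pos: [0.5714, 0.2872, 0.0856]
orientation: [0.198, 0.98, 0.0, 0.0]
ft_force: [-1.0, -0.8, 7.7]
gripper_width: 0.0129
gripper_force: 61.6
```

```bash
python3 -m inch '{"slide":[[0,0,0],[0,0,0],[0,0,0],[0,0,0],[0,0,0]],"spin":[-5,-10,-15,-20,-20],"jaw":[255,255,255,255,255]}'
python3 - <<'E'
from h import *
o=observe();print(o["moment"],o["ft_force"],o["joint_pos"])
E
```

```text
time_s: 4.57
ee_pos: [0.5716, 0.2873, 0.0859]
orientation: [0.022, 1.0, 0.0, 0.0]
ft_force: [-0.9, 0.1, 7.1]
gripper_width: 0.0129
gripper_force: 61.6
[-0.01313591  0.02881767  0.16678708] [-0.86141827  0.05520024  7.05983938] [ 4.25894689e-01  1.28883544e-01  1.69633491e+00  6.11314667e-05
  1.31525726e+00 -1.10039630e+00]
```

```bash
python3 -m inch '{"slide":[[0,0,0],[0,0,0],[0,0,0],[0,0,0],[0,0,0],[0,0,0],[0,0,0],[0,0,0],[0,0,0],[0,0,0],[0,0,0],[0,0,0],[0,0,0]],"spin":[-6,-12,-18,-24,-30,-36,-42,-48,-54,-60,-66,-66,-66],"jaw":[255,255,255,255,255,255,255,255,255,255,255,255,255]}'
```

```text
time_s: 5.65
ee_pos: [0.5718, 0.2871, 0.086]
orientation: [-0.524, 0.852, -0.0, 0.001]
ft_force: [0.3, -2.0, 6.1]
gripper_width: 0.013
gripper_force: 61.6
```

Run:
```python
from h import *
o=observe();print(o["moment"],o["ft_force"],o["joint_pos"])
f=grab_frame("wrist");save(f,"w2.png")
```

```text
[-0.40650582 -0.13226628  0.10331783] [ 0.25180073 -1.9705002   6.06614084] [ 4.25664882e-01  1.28843846e-01  1.69624392e+00 -4.85764294e-04
  1.31514379e+00 -2.24733088e+00]
```

View pics/w2.png

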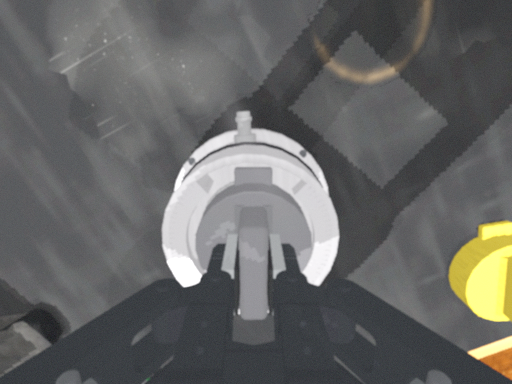

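The bar has turned with the fingers (it is vertical in the picture at (254,260)), and a barb now shows at (244,120), so the cover has turned about 86°. Now I'll lift.

```bash
python3 -m inch '{"slide":[[0,0,-4],[0,0,-8],[0,0,-14],[0,0,-20],[0,0,-30],[0,0,-50],[0,0,-80],[0,0,-110],[0,0,-110],[0,0,-110]],"spin":[0,0,0,0,0,0,0,0,0,0],"jaw":[255,255,255,255,255,255,255,255,255,255]}'
python3 - <<'E'
from h import *
f=grab_frame("scene");save(f,"s2.png")
print(rel([.572,-.006,.2]),observe()["moment"])
f=grab_frame("top")
for d in look_for("top","tray")[:2]: print(d,atz(f,d["centre"],.01))
E
```

```text
time_s: 6.53
ee_pos: [0.5715, 0.2875, 0.1974]
orientation: [-0.523, 0.852, -0.0, 0.001]
ft_force: [-0.7, -0.3, -3.3]
gripper_width: 0.013
gripper_force: 60.2
[ 261.1 -133.5   -4.7] [-0.04326947  0.05602206 -0.01936595]
{'centre': [284.4, 212.5], 'p': 0.69} [ 0.5731 -0.0142  0.01  ]
```

View pics/s2.png

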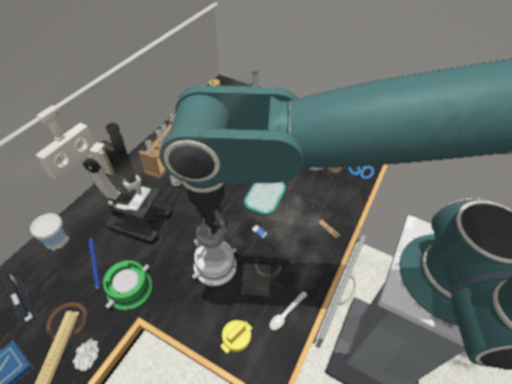

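The cover hangs in the fingers above the open holder at (213,235). The tray, at (265,195), is clear.

```bash
python3 -m inch '{"slide":[[20,-10,0],[45,-23,0],[75,-38,0],[105,-53,0],[135,-69,0],[165,-84,0],[195,-99,0],[222,-113,0],[242,-123,0],[255,-130,0],[261,-133,0],[261,-133,0],[261,-133,0],[261,-133,0]],"spin":[2,4,6,8,10,12,14,16,18,20,20,20,20,20],"jaw":[255,255,255,255,255,255,255,255,255,255,255,255,255,255]}'
python3 - <<'E'
from h import *
f=grab_frame("top");o=observe();print(rel([.572,-.006,.2]),o["joint_pos"][5],o["gripper_width"])
f=grab_frame("wrist");save(f,"w3.png")
print(proj(f,[[.572,-.006,.01],[.572+.052,-.006+.075,.01],[.572+.052,-.006-.075,.01],[.572-.052,-.006+.075,.01],[.572-.052,-.006-.075,.01]]).tolist())
E
```

```text
time_s: 7.85
ee_pos: [0.5718, -0.0048, 0.1949]
orientation: [-0.368, 0.93, 0.0, -0.0]
ft_force: [0.1, 0.1, -2.9]
gripper_width: 0.0126
gripper_force: 60.0
[ 0.7 -1.  -5. ] -2.3780669788314603 0.01248064827916376
[[252.0, 172.8], [268.6, 248.0], [166.1, 160.4], [335.7, 184.9], [232.3, 83.7]]
```

View pics/w3.png

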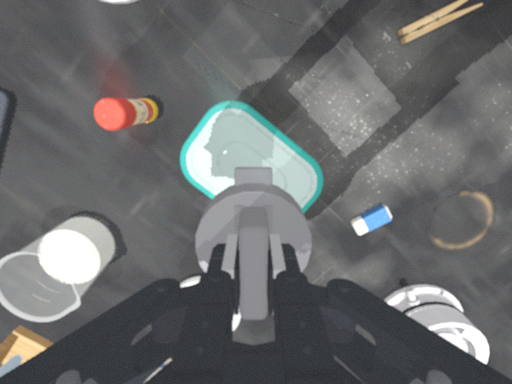

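The tray outline, (180–322, 100–212), fits the projected corners. The cover hangs level above it.

```bash
python3 -m inch '{"slide":[[0,0,25],[0,0,55],[0,0,85],[0,0,110],[0,0,125],[0,0,131],[0,0,131],[0,0,131]],"spin":[0,0,0,0,0,0,0,0],"jaw":[255,255,255,255,255,255,255,255]}'
```

```text
time_s: 8.62
ee_pos: [0.5723, -0.0054, 0.0652]
orientation: [-0.368, 0.93, -0.0, 0.0]
ft_force: [0.6, -0.0, -2.2]
gripper_width: 0.0127
gripper_force: 60.0
```

```bash
python3 -m inch '{"slide":[[0,0,1],[0,0,2],[0,0,3],[0,0,4],[0,0,4]],"spin":[0,0,0,0,0],"jaw":[255,255,255,255,255]}'
```

```text
time_s: 9.03
ee_pos: [0.5719, -0.0058, 0.0604]
orientation: [-0.367, 0.93, -0.0, 0.0]
ft_force: [-0.8, 0.2, -2.4]
gripper_width: 0.0125
gripper_force: 60.0
```

```bash
python3 -m inch '{"slide":[[0,0,1],[0,0,2],[0,0,2],[0,0,3],[0,0,3],[0,0,3]],"spin":[0,0,0,0,0,0],"jaw":[255,255,255,255,255,255]}'
```

```text
time_s: 9.53
ee_pos: [0.5718, -0.0058, 0.0572]
orientation: [-0.367, 0.93, 0.0, -0.0]
ft_force: [-0.5, 0.1, -2.1]
gripper_width: 0.0128
gripper_force: 60.0
```

```bash
python3 -m inch '{"slide":[[0,0,0.5],[0,0,1],[0,0,1],[0,0,1]],"spin":[0,0,0,0],"jaw":[255,255,255,255]}'; python3 -m inch '{"slide":[[0,0,0.5],[0,0,1],[0,0,1],[0,0,1]],"spin":[0,0,0,0],"jaw":[255,255,255,255]}'
```

```text
time_s: 9.87
ee_pos: [0.5718, -0.0058, 0.0563]
orientation: [-0.367, 0.93, -0.0, 0.0]
ft_force: [-0.3, -0.5, -2.5]
gripper_width: 0.0132
gripper_force: 60.0
time_s: 10.2
ee_pos: [0.5719, -0.0058, 0.0556]
orientation: [-0.367, 0.93, -0.0, 0.0]
ft_force: [-1.1, -1.0, 1.8]
gripper_width: 0.0129
gripper_force: 60.6
```

Contact with the lid. Release and rise.

```bash
python3 -m inch '{"slide":[[0,0,0],[0,0,0],[0,0,0],[0,0,0],[0,0,0],[0,0,0],[0,0,0],[0,0,0],[0,0,0],[0,0,-20],[0,0,-50],[0,0,-90],[0,0,-130],[0,0,-150],[0,0,-150],[0,0,-150]],"spin":[0,0,0,0,0,0,0,0,0,0,0,0,0,0,0,0],"jaw":[180,150,120,80,40,0,0,0,0,0,0,0,0,0,0,0]}'
python3 - <<'E'
from h import *
f=grab_frame("wrist");save(f,"w4.png");print(proj(f,[[.572,-.006,.052],[.572,-.006,.01]]))
for d in look_for("wrist","cover_grip")[:2]: print(d,atz(f,d["centre"],.052))
E
```

```text
time_s: 11.53
ee_pos: [0.5722, -0.0058, 0.2066]
orientation: [-0.367, 0.93, -0.0, 0.001]
ft_force: [-1.1, 0.1, -0.2]
gripper_width: 0.0852
gripper_force: 0.0
[[253.3 180.4]
 [253.3 170.3]]
{'centre': [254.4, 174.7], 'p': 0.82} [ 0.5671 -0.0091  0.052 ]
```

View pics/w4.png

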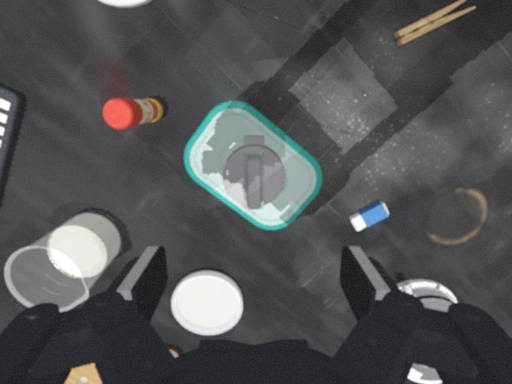

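The cover lies flat in the middle of the lid, at (254,175), with its bar up and the gripper clear.

```bash
python3 -c "from bench import sign_off;print(sign_off())"
```

```text
the job is handed in; nothing more can be done
None
```

The low holder's cover was pressed, turned about 86° anticlockwise, lifted off and set down flat, bar up, in the middle of the teal lid; the gripper was clear, the tall holder's cover was left alone, and the job was handed in at about 12 s (no verdict was returned).

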